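Fetch the highlighter from behind the glue sticks and tidy up again

ROBOT

A 7-joint arm with a two-finger parallel gripper is mounted at the origin on the work surface; the furniture and walls round the work are solid. World frame = base frame: x ahead of the robot, y to its left, z up, the work surface at z = 0. Lengths are in mm, angles in rad, forces in N, time in s.
With the tool pointing down it reaches from about 375 to 925 mm from the base axis. Payload 3.1 kg.
Tool frame: the origin (TCP) lies between the finger pads; the fingertips stand 25 mm ahead of it and the grasp point (between the pads) lies 6 mm ahead of it (manip.tips_ahead is the z of the fingertips in the tool frame, in mm); z points along the fingers, y is the line along which they close (so a half turn about z gives the same grasp; the last joint's range is limited). The gripper opens to 85 mm and grips with 20 to 120 N. Pads are 22 mm wide; open, the fingers measure 114 mm over their backs; the gripper's body (76 mm by 85 mm) begins 54 mm behind the grasp point. The pads swing forward as they close: fully open they stand 13 mm farther back than shut.
Start: joints at [1.174, 0.383, 0.044, 1.598, -0.018, 1.161, -0.05], TCP at [191.362, -621.196, 256.269] pointing down, gripper open.
Joint ranges: [-2.61, 2.61], [-0.41, 2.15], [-1.48, 1.57], [0, 2.5], [-1.57, 4.71], [0.05, 1.97], [-2.85, 2.85]. Speed limits (rad/s): [2.79, 2.79, 3.14, 3.14, 3.14, 3.14, 3.14].

INTERFACE

Orientations are given as [roll, pitch, yaw] about the fixed x, y, z axes, in that order (R = Rz(yaw) Ry(pitch) Rx(roll)).
In Python, from plant import manip, read_camera, job_done gives the robot as it stands.
- The arm moves only by the shell command python3 -m inch 'ROWS' [FORCE]. ROWS is JSON, a list that holds one entry, the list of rows, each a list of 5 numbers: the closure, from 0 (fully open) to 1 (shut), then the shift along the tool's x, y, z normalised to -1 to 1, where 1 is 0.12 m, then the turn about the tool's z normalised to -1 to 1, where 1 is pi rad. In form: [[[claw, x, y, z, twist], ...]]. A call has 1 to 12 rows; each row is the pose to reach, as a shift and turn from the pose commanded when the call began, along the tool's axes at that moment, turning the shorter way round; what a row does not reach only later rows make up. A row lasts 1/10 s, in which the tool goes at most 50 mm and 8.59 degrees, less where a joint would pass 70% of its speed; a pose out of reach is approached as far as the arm can. A call with a number of a shift or a turn outside -1 to 1 is refused whole. A call with a gripper value outside its range is refused whole. The fingers move at their own pace and stop on an object; FORCE is the grip in N (left out, the last holds). Time passes only in rows, so rows that repeat a pose let the fingers close. It gives the time, the measured TCP pose, the force, the opening and the grip force at its end, in the units of the state.
- manip.sense(): the state, without advancing time (a new reading comes with each control period).
- read_camera(name): name is "scene" or "top"; returns a dict with "color" (420x560x3 uint8, red, green, blue), "z_map" (420x560 float32, mm along the optical axis (not along the pixel's ray), 0 where there is no reading), "mtx" (3x3 intrinsics, pixels), "rvec" (rotation vector, rad) and "tvec" (3), from world to camera coordinates, as OpenCV has them. Camera axes: x right, y down, z forward; pixel columns grow to the right and rows downward; lengths in mm; the calibration is good to about 2 mm. A picture is of the moment at which its call begins.
- job_done(): hands the job in; it is judged then, once.
The state is a dict: "time": time; "joints": joint angles; "joint_vel": joint speeds; "tau": joint torques, N m; "tool_pos": TCP position; "orientation": TCP orientation; "force": force on the tool from outside, world axes, zero at the start; "wrist_torque": the same for the moment, N m; "grip_width": finger opening in mm; "grasp_force": force on a finger pad.
Only numpy, scipy, OpenCV 4.12 (cv2) and the standard library are available. Lean on these libraries where they do the work, as an engineer would, in place of code of your own. Each camera call takes 0.05 s, during which the arm holds its last target. There are 200 camera calls.

TASK

The yellow highlighter lies on the grey mat behind a row of two glue sticks and a tape measure. Clear all three aside first, standing them upright on the cork mat without shifting the highlighter, then lay the highlighter lengthwise in the middle of the black pen tray, and only then stand each of the three back upright on the very spot of the grey mat where it stood at the start, the tape measure turned as it was. Do not knock anything over, and leave the white cup and the red stapler alone.

Things in the scene. Friction and masses are not known exactly. Their poses are not given: they have to be found in the camera images.
- highlighter: yellow highlighter pen lying on its side, 17 x 135 x 18 mm, loose, about 20 g; origin at the middle of its underside, y along its length, z up. At the start it lies on the grey mat, parallel to its long side, about 15 mm clear behind (mat +x) the row of three
- glue_red: white glue stick with red cap (cap fixed), standing, round, 28 mm diameter, 94 mm tall, loose, about 35 g; origin at the centre of its underside, z up along its axis
- glue_green: yellow glue stick with green cap (cap fixed), standing, round, 28 mm diameter, 94 mm tall, loose, about 35 g; origin at the centre of its underside, z up along its axis
- tape_measure: black tape measure with yellow disc and button, standing, 72 mm tall over its button, loose, about 260 g; its case is 30 mm thick along its x (from -18 to +12 mm), 70 mm long along its y (from -29 to +41 mm) and 65 mm tall; origin on its underside, z up. Its flat sides face along its x: grip it across them. At the start its y is parallel to the grey mat's y
- row_mat: grey mat, 125 (x) x 230 (y) x 3 mm, fixed; origin at the centre of its underside, z up. Three pale round spots 42 mm across, at x = -25 mm and y = -66, 0 and +66 mm, mark where the glue sticks and the tape measure stand (their origins over the spots; which is on which varies); the highlighter lies at about x = +12 mm
- cork_mat: cork mat, the side area, 120 (x) x 220 (y) x 3 mm, fixed, empty at the start; origin at the centre of its underside, z up. The black tray and it may change sides
- pen_tray: shallow black open tray, 94 (x) x 176 (y) mm outside, 84 x 166 mm inside, floor 4 mm thick, rim 11 mm high, fixed, empty at the start; origin at the centre of its underside, y along its length, z up
- cup: white plastic cup, 72 mm diameter, 83 mm tall, loose, standing to the left; bystander; origin at the centre of its underside
- stapler: red desk stapler, 34 x 131 x 46 mm, loose, lying to the right; bystander; origin at the middle of its underside, y along its length

How it is judged (in metres and radians):
On the way, in this order (a step that is already met when the one before it is completed fails the run):
1. both glue sticks and the tape measure stand released on the cork mat (origins at least 8 mm inside its edges), the highlighter still within 15 mm of where it lay (x of glue_red in the frame of cork_mat between -0.052 and 0.052 m and y of glue_red in the frame of cork_mat between -0.1 and 0.1 m and z of glue_red in the frame of cork_mat between -0.002 and 0.007 m and angle between each of glue_red, glue_green, tape_measure's own z axis and vertical below 0.12 rad and linear speed of each of glue_red, glue_green, tape_measure below 0.03 m/s and contact force between each of glue_red, glue_green, tape_measure and the fingers below 0.2 N and x of glue_green in the frame of cork_mat between -0.052 and 0.052 m and y of glue_green in the frame of cork_mat between -0.1 and 0.1 m and z of glue_green in the frame of cork_mat between -0.002 and 0.007 m and x of tape_measure in the frame of cork_mat between -0.052 and 0.052 m and y of tape_measure in the frame of cork_mat between -0.1 and 0.1 m and z of tape_measure in the frame of cork_mat between -0.002 and 0.007 m and distance of highlighter from where it was at the start of the episode below 0.015 m), for 0.2 s.
2. the highlighter lies released in the middle of the pen tray while the three still stand on the cork mat (horizontal distance between highlighter and pen_tray below 0.015 m and angle between the y axis of highlighter and the y axis of pen_tray, either way round below 0.2 rad and z of highlighter in the frame of pen_tray below 0.01 m and linear speed of highlighter below 0.02 m/s and contact force between each of highlighter, glue_red, glue_green, tape_measure and the fingers below 0.2 N and x of glue_red in the frame of cork_mat between -0.052 and 0.052 m and y of glue_red in the frame of cork_mat between -0.1 and 0.1 m and z of glue_red in the frame of cork_mat between -0.002 and 0.007 m and angle between each of glue_red, glue_green, tape_measure's own z axis and vertical below 0.12 rad and linear speed of each of glue_red, glue_green, tape_measure below 0.03 m/s and x of glue_green in the frame of cork_mat between -0.052 and 0.052 m and y of glue_green in the frame of cork_mat between -0.1 and 0.1 m and z of glue_green in the frame of cork_mat between -0.002 and 0.007 m and x of tape_measure in the frame of cork_mat between -0.052 and 0.052 m and y of tape_measure in the frame of cork_mat between -0.1 and 0.1 m and z of tape_measure in the frame of cork_mat between -0.002 and 0.007 m), for 0.2 s.
At the end, for the whole second after the job is handed in: the highlighter lies within 15 mm of the pen tray's centre and 0.2 rad of its length; both glue sticks and the tape measure stand upright within 15 mm of where each began, the tape measure within 0.26 rad of the grey mat's long side; all released, at rest (horizontal distance between highlighter and pen_tray below 0.015 m and angle between the y axis of highlighter and the y axis of pen_tray, either way round below 0.2 rad and z of highlighter in the frame of pen_tray below 0.01 m and linear speed of each of highlighter, glue_red, glue_green, tape_measure below 0.02 m/s and contact force between each of highlighter, glue_red, glue_green, tape_measure and the fingers below 0.2 N and distance of each of glue_red, glue_green, tape_measure from where it was at the start of the episode below 0.015 m and angle between each of glue_red, glue_green, tape_measure's own z axis and vertical below 0.08 rad and angle between the y axis of tape_measure and the y axis of row_mat, either way round below 0.26 rad); the robot touches nothing.
It fails at once if the white cup is moved by more than 10 mm or tipped (distance of cup from where it was at the start of the episode above 0.01 m or angle between cup's own z axis and vertical above 0.2 rad).
It fails at once if the red stapler is moved by more than 10 mm (distance of stapler from where it was at the start of the episode above 0.01 m).
It fails at once if a glue stick or the tape measure is knocked over (angle between any of glue_red, glue_green, tape_measure's own z axis and vertical above 0.7 rad).
It also fails if it takes over 134 s, if anything falls off the work surface, if the arm or the gripper's body presses on something with over 40 N, if the wrist force passes 120 N, or if a joint passes its speed limit or range.

## Working session

There is one attempt and no reset: what is moved stays moved. The work goes in short steps, Python scripts to look and compute and a shell command to move; the robot and the scene stay as the last step left them, time stands still between calls to the robot, and variables do not carry over. Pictures are saved under pics/ and viewed, at most 14 in all, crops included, and the job is handed in when it is done.

```bash
mkdir -p pics; ls; python3 - <<'E'
from plant import manip, read_camera
import cv2, numpy as np, pickle
s=manip.sense(); print(s)
for n in ("top","scene"):
    c=read_camera(n); pickle.dump(c,open(f"pics/{n}0.pkl","wb"))
    cv2.imwrite(f"pics/{n}0.png",cv2.resize(c["color"][:,:,::-1],(800,600),interpolation=cv2.INTER_CUBIC))
    print(n,c["mtx"].tolist(),c["rvec"],c["tvec"])
E
```

```text
pics
{'time': 0.0, 'joints': array([ 1.17423369,  0.38384121,  0.04384557,  1.59963316, -0.01788888,
        1.16119048, -0.04990187]), 'joint_vel': array([-1.25286913e-03,  7.37987867e-04, -2.10047690e-04, -1.36235544e-03,
        5.49743262e-04, -9.85942460e-05,  1.18852369e-03]), 'tau': array([ 8.18883973e-05, -4.33465827e+01,  1.02450896e+00, -2.49517500e+01,
        1.05118172e-02,  1.13770802e-02,  3.25456462e-06]), 'tool_pos': array([ 191.0399277 , -620.34709704,  254.85582897]), 'orientation': array([-3.13891774e+00,  1.58822635e-04,  2.98833436e-01]), 'force': array([ 0.17822432, -0.22534722,  0.24688405]), 'wrist_torque': array([-0.01308684,  0.00764154,  0.01397523]), 'grasp_force': 0.0, 'grip_width': 85.51347201923105}
top [[436.3857083502834, 0.0, 274.04889758797486], [0.0, 436.3857083502834, 211.29271572234512], [0.0, 0.0, 1.0]] [ 2.19684108 -2.15270511  0.13618225] [-18.77440191 552.95281664 946.05802613]
scene [[432.5237055764628, 0.0, 278.0724333987081], [0.0, 432.5237055764628, 212.76996250784558], [0.0, 0.0, 1.0]] [ 0.75046217 -2.35912877  1.41610206] [466.14289649 179.02272961 737.26640449]
```

View pics/top0.png

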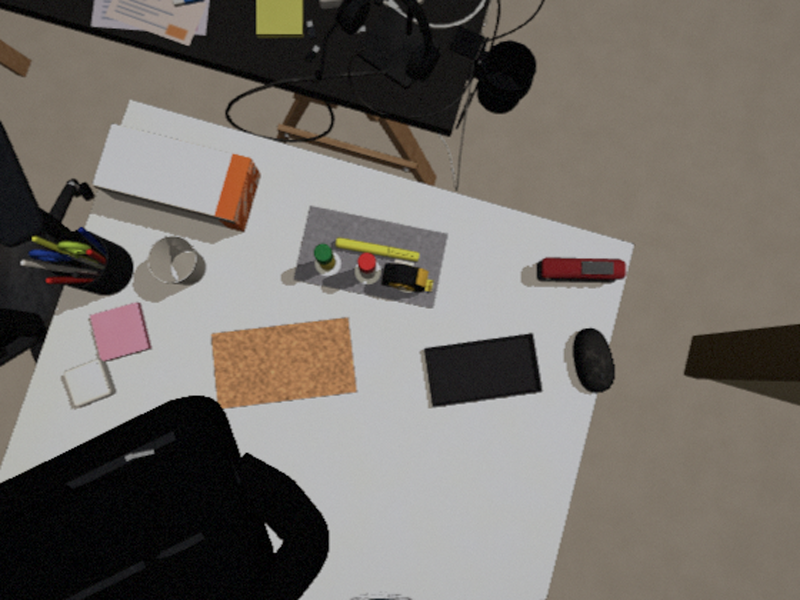

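View pics/scene0.png

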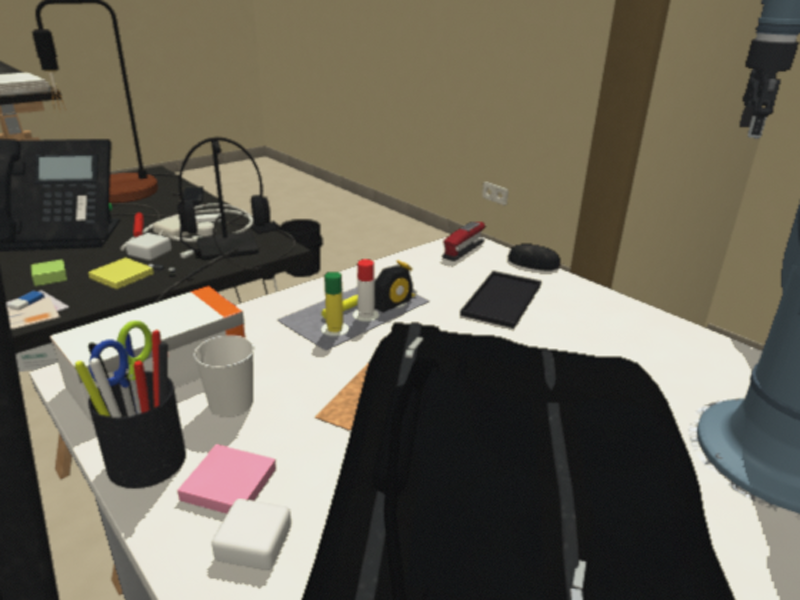

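The top view shows the green glue (323,252), the red glue (367,263) and the tape (405,277) in a row, with the highlighter (337,243)-(418,256) behind them. The cork is on the left, the tray is on the right, and a black bag lies near the cork. Next I'll enlarge the mat.

```bash
cat > h.py <<'E'
import numpy as np, cv2, pickle
def load(n): return pickle.load(open(f"pics/{n}.pkl","rb"))
def ray(c,uv,z):
    R=cv2.Rodrigues(np.array(c["rvec"],float))[0]; t=np.array(c["tvec"],float).ravel()
    K=c["mtx"]; o=-R.T@t; out=[]
    for u,v in np.atleast_2d(uv):
        d=R.T@np.linalg.inv(K)@np.array([u,v,1.]); out.append(o+d*(z-o[2])/d[2])
    return np.array(out)
def cloud(c):
    R=cv2.Rodrigues(np.array(c["rvec"],float))[0]; t=np.array(c["tvec"],float).ravel()
    v,u=np.indices(c["z_map"].shape); z=c["z_map"]; P=np.stack([u,v,np.ones_like(u)],-1)@np.linalg.inv(c["mtx"]).T*z[...,None]
    return (P-t)@R
def mask_rect(c,m,z):
    m=cv2.morphologyEx(m.astype(np.uint8),cv2.MORPH_CLOSE,np.ones((5,5)))
    n,l,s,_=cv2.connectedComponentsWithStats(m); k=1+np.argmax(s[1:,4])
    cs=cv2.findContours((l==k).astype(np.uint8),0,1)[0][0][:,0]
    W=ray(c,cs,z)[:,:2].astype(np.float32)
    return cv2.minAreaRect(W),s[k]
E
python3 - <<'E'
from h import *
c=load("top0"); im=c["color"]
cv2.imwrite("pics/crop0.png",cv2.resize(im[140:220,200:320,::-1],(720,480),interpolation=cv2.INTER_CUBIC))
hsv=cv2.cvtColor(im,cv2.COLOR_RGB2HSV).astype(int); P=cloud(c)
H,S,V=hsv[...,0],hsv[...,1],hsv[...,2]
reg=lambda x0,x1,y0,y1:(np.indices(H.shape)[1]>=x0)&(np.indices(H.shape)[1]<x1)&(np.indices(H.shape)[0]>=y0)&(np.indices(H.shape)[0]<y1)
print("cork",mask_rect(c,reg(140,260,215,295)&(S>80),3))
print("tray",mask_rect(c,reg(290,385,225,290)&(V<70),11))
print("mat",mask_rect(c,reg(200,320,135,222)&((V<150)|(S>80)),3))
print("hi",mask_rect(c,reg(225,300,160,185)&(S>110)&(H>20)&(H<40),12))
for n,r in dict(bag=(0,235,275,420),cup=(100,145,160,205),stap=(370,445,175,200),gg=(215,240,165,195),gr=(245,268,170,200),tm=(266,305,178,206)).items():
    p=P[r[2]:r[3],r[0]:r[1]].reshape(-1,3); q=p[p[:,2]>(20 if n in("bag","stap") else 50)]
    print(n,q.min(0).round(),q.max(0).round(),q.mean(0).round(1), np.percentile(q[:,2],95))
E
```

```text
cork (((444.4252624511719, 175.26632690429688), (138.26626586914062, 247.03436279296875), 8.088127136230469), array([ 140,  223,  109,   72, 5329], dtype=int32))
tray (((450.8778076171875, -153.4835968017578), (91.75202178955078, 173.98171997070312), 9.050093650817871), array([ 297,  234,   82,   51, 3133], dtype=int32))
mat (((626.1812133789062, 35.393463134765625), (242.92147827148438, 135.501220703125), 79.54266357421875), array([ 200,  144,  113,   72, 5454], dtype=int32))
hi (((640.0035400390625, 17.966014862060547), (134.1663818359375, 16.466859817504883), 80.85619354248047), array([235, 166,  58,  17, 402], dtype=int32))
bag [139.   9.  20.] [ 449.  528. 1000.] [257.5 298.7 159.3] 187.134551654238
cup [449.   9.  50.] [ 640.  355. 1000.] [607.9 326.5  75.5] 83.10484362090872
stap [ 449. -375.   21.] [ 629.    9. 1000.] [ 609.9 -303.8   49.3] 46.92857090584316
gg [449.   9.  50.] [ 629.  109. 1000.] [609.1  91.9 119.9] 98.99366125581564
gr [449.   9.  52.] [ 618.   44. 1000.] [601.   30.5 101.8] 99.01763141357651
tm [449. -63.  50.] [ 616.    9. 1000.] [590.  -28.2  67.9] 71.46775647995524
```

View pics/crop0.png

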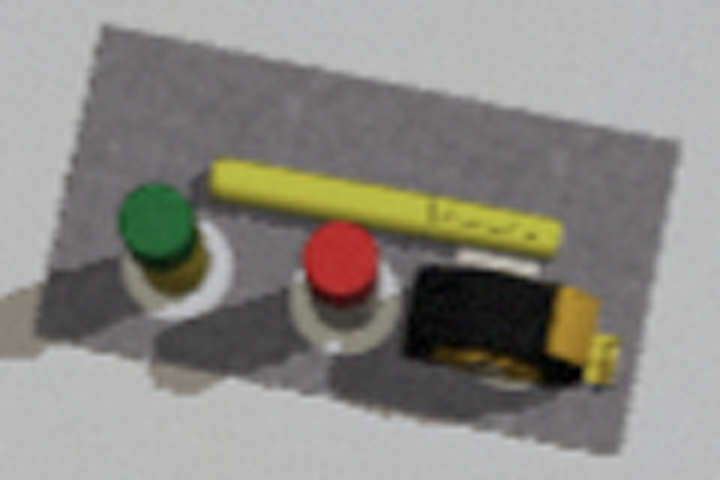

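The crop shows the mat corners at (105,25), (680,143), (618,455) and (37,335). The green cap is at (157,222), the red cap at (341,262), and the tape top runs from x=410 to 600 with its hook on the right.

```bash
python3 - <<'E'
from h import *
c=load("top0"); C=lambda a:(np.array(a)+.5)/6-.5+np.array([200,140]); B=lambda a:(np.array(a)+.5)*.7-.5
def rect(q,n):
    w=q[:,:2]; ce=w.mean(0); d=(w[0]+w[3]-w[1]-w[2]); e=(w[0]+w[1]-w[2]-w[3])
    yaw=np.arctan2(-d[0],d[1]); print(n,ce.round(1),"size",(np.linalg.norm(e)/2).round(),(np.linalg.norm(d)/2).round(),"yaw",yaw.round(4), np.arctan2(e[1],e[0]).round(4)); return ce,yaw
ce,y=rect(ray(c,C([(105,25),(680,143),(618,455),(37,335)]),3),"mat")
R=np.array([[np.cos(y),-np.sin(y)],[np.sin(y),np.cos(y)]])
for k in(-66,0,66): print("spot",k,(ce+R@[-25,k]).round(1))
print("hi exp",(ce+R@[12,0]).round(1))
L=lambda p:((np.array(p)[:,:2]-ce)@R).round(1).tolist()
rect(ray(c,B([(211,334),(348,318),(356,391),(219,408)]),3),"cork")
rect(ray(c,B([(424,349),(532,334),(542,390),(432,406)]),11),"tray")
print("caps",ray(c,C([(157,222),(341,262)]),97).round(1).tolist(),L(ray(c,C([(157,222),(341,262)]),97)))
print("hi ends",L(ray(c,C([(213,178),(560,237)]),12)))
print("tape top in mat",L(ray(c,C([(418,268),(602,290),(590,365),(410,350)]),68)))
P=cloud(c)[178:206,266:306].reshape(-1,3); q=P[(P[:,2]>60)&(P[:,2]<80)&(P[:,0]>500)]; l=(q[:,:2]-ce)@R
print(l.min(0),l.max(0)); r=cv2.minAreaRect(q[q[:,2]<69.5][:,:2].astype(np.float32)); print(r)
print("hi",L([[640,17.97]]))
P=cloud(c); q=P[275:,:235].reshape(-1,3); q=q[(q[:,2]>15)&(q[:,2]<400)]
for y0 in range(50,330,40):
    s=q[(q[:,1]>y0)&(q[:,1]<y0+40)]; print(y0,s[:,0].max().round(),[ (int(s[s[:,2]>h][:,0].max()) if (s[:,2]>h).any() else None) for h in(50,100,150,180)])
E
```

```text
mat [629.8  26.9] size 124.0 228.0 yaw -0.1831 -0.1805
spot -66 [593.2 -33.5]
spot 0 [605.2  31.4]
spot 66 [617.2  96.3]
hi exp [641.6  24.7]
cork [456.  161.5] size 117.0 218.0 yaw 0.1394 0.1461
tray [ 450.9 -153.7] size 90.0 175.0 yaw 0.1589 0.1635
caps [[616.9, 96.2, 97.0], [604.2, 31.7, 97.0]] [[-25.3, 65.8], [-26.0, 0.1]]
hi ends [[9.9, 59.4], [14.6, -75.2]]
tape top in mat [[-17.7, -25.9], [-12.0, -92.4], [-39.6, -93.5], [-47.5, -29.1]]
[-41.86859742 -93.85896678] [-11.8984978  -36.69636026]
((591.4688110351562, -32.337589263916016), (57.0329704284668, 29.954856872558594), 80.3587875366211)
hi [[11.7, -6.9]]
50 228.0 [None, None, None, None]
90 286.0 [286, None, None, None]
130 312.0 [312, 211, 185, None]
170 328.0 [327, 327, 292, None]
210 395.0 [395, 394, 385, 276]
250 405.0 [405, 404, 396, 378]
290 402.0 [402, 402, 394, 374]
```

```bash
cat >> h.py <<'E'
def go(x,y,z,yaw=None):
    "print total shift/turn in move units from the measured pose"
    from plant import manip
    s=manip.sense(); p=s["tool_pos"]; o=s["orientation"]
    R=cv2.Rodrigues(np.array([0,0,o[2]]))[0]@cv2.Rodrigues(np.array([0,o[1],0.]))[0]@cv2.Rodrigues(np.array([o[0],0,0.]))[0]
    d=R.T@(np.array([x,y,z])-p)/120
    tw=0 if yaw is None else -((yaw-o[2]+np.pi)%(2*np.pi)-np.pi)/np.pi
    print("t",round(s["time"],2),"pos",p.round(1),"rpy",o.round(3),"w",round(s["grip_width"],1),"F",round(s["grasp_force"],1),"| move",d.round(4),"twist",round(tw,4))
E
for i in 1; do :; done
python3 -m inch '[[[0,0.23,-0.19,0,0],[0,0.46,-0.38,0,0],[0,0.69,-0.57,0,0],[0,0.91,-0.75,0,0]]]'
python3 -m inch '[[[0,0.23,-0.19,0,0],[0,0.46,-0.38,0,0],[0,0.69,-0.57,0,0],[0,0.91,-0.75,0,0]]]'
python3 -m inch '[[[0,0.23,-0.19,0,0],[0,0.46,-0.38,0,0],[0,0.69,-0.57,0,0],[0,0.91,-0.75,0,0],[0,0.91,-0.75,0,0]]]'
python3 -c "
from h import *; go(400,-200,200,1.388)
from plant import manip; print(manip.sense()['joints'],manip.tips_ahead)"
```

```text
time: 0.5
tool_pos: [269.8, -501.2, 255.6]
orientation: [-3.14, 0.0, 0.299]
force: [0.0, -0.5, 0.5]
grip_width: 85.5
grasp_force: 0.0
time: 0.9
tool_pos: [347.5, -383.0, 255.8]
orientation: [-3.141, 0.0, 0.299]
force: [1.1, -0.2, -1.0]
grip_width: 85.6
grasp_force: 0.0
time: 1.4
tool_pos: [428.1, -260.7, 256.1]
orientation: [-3.139, -0.002, 0.309]
force: [0.1, 0.8, -0.7]
grip_width: 85.5
grasp_force: 0.0
t 1.4 pos [ 428.1 -260.7  256.1] rpy [-3.139e+00 -2.000e-03  3.090e-01] w 85.5 F 0.0 | move [-0.0704 -0.5519  0.4684] twist -0.3434
[ 0.69705772  0.11485778 -0.24518124  1.93842166  0.02790922  1.09200105
 -0.82111652] 25.0
```

```bash
python3 -m inch '[[[0,0.05,-0.16,0.07,-0.045],[0,0.1,-0.33,0.14,-0.09],[0,0.15,-0.5,0.2,-0.135],[0,0.2,-0.65,0.25,-0.18],[0,0.25,-0.8,0.3,-0.225],[0,0.3,-0.9,0.35,-0.27],[0,0.35,-0.95,0.4,-0.31],[0,0.38,-0.98,0.4,-0.343],[0,0.38,-0.98,0.4,-0.343]]]'
python3 -c "
from h import *; go(591.5,-30,130,1.388)"
```

```text
time: 2.3
tool_pos: [433.6, -140.5, 207.8]
orientation: [-3.14, -0.0, 1.377]
force: [0.2, -0.6, -0.4]
grip_width: 85.3
grasp_force: 0.0
t 2.3 pos [ 433.6 -140.5  207.8] rpy [-3.14  -0.     1.377] w 85.3 F 0.0 | move [1.1562 1.1152 0.6472] twist -0.0034
```

```bash
python3 -m inch '[[[0,0.3,0.3,0,-0.003],[0,0.6,0.6,0,-0.003],[0,0.8,0.8,0.1,-0.003],[0,0.8,0.8,0.2,-0.003],[0,0.8,0.8,0.2,-0.003]]]'
python3 -c "
from h import *; go(591.5,-30,61,1.388)"
```

```text
time: 2.8
tool_pos: [545.0, -65.4, 182.0]
orientation: [-3.136, 0.0, 1.385]
force: [-0.2, -0.8, -0.8]
grip_width: 85.3
grasp_force: 0.0
t 2.8 pos [545.  -65.4 182. ] rpy [-3.136  0.     1.385] w 85.3 F 0.0 | move [0.3617 0.3315 1.006 ] twist -0.0009
```

```bash
python3 -m inch '[[[0,0.18,0.17,0,0],[0,0.36,0.33,0,0],[0,0.36,0.33,0.1,0],[0,0.36,0.33,0.3,0],[0,0.36,0.33,0.4,0],[0,0.36,0.33,0.4,0],[0,0.36,0.33,0.4,0]]]'
python3 - <<'E'
from h import *; go(591.5,-30,61,1.388)
from plant import read_camera
c=read_camera("scene"); cv2.imwrite("pics/s1.png",cv2.resize(c["color"][130:270,180:360,::-1],(720,560),interpolation=cv2.INTER_CUBIC))
E
```

```text
time: 3.5
tool_pos: [592.7, -31.4, 136.2]
orientation: [-3.141, 0.001, 1.384]
force: [-0.2, 0.2, 0.5]
grip_width: 85.2
grasp_force: 0.0
t 3.5 pos [592.7 -31.4 136.2] rpy [-3.141e+00  1.000e-03  1.384e+00] w 85.2 F 0.0 | move [ 0.0099 -0.0117  0.6269] twist -0.0013
```

View pics/s1.png

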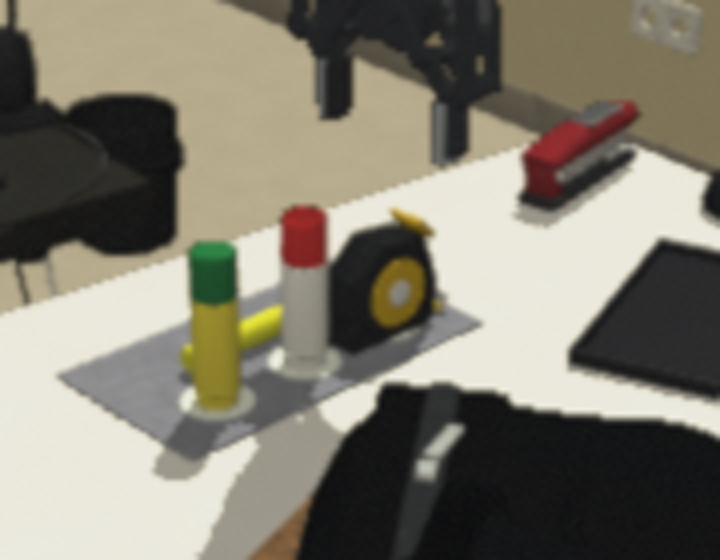

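The picture shows both fingers, at (340,100) and (450,150), straddling the tape measure at (385,290) from above. The row is undisturbed, so I'll descend and grip.

```bash
python3 -m inch '[[[0,0.01,-0.01,0.15,0],[0,0.01,-0.01,0.3,0],[0,0.01,-0.01,0.45,0],[0,0.01,-0.01,0.57,0],[0,0.01,-0.01,0.62,0],[0,0.01,-0.01,0.62,0]]]' 35
python3 -m inch '[[[0.4,0,0,0,0],[0.4,0,0,0,0],[0.6,0,0,0,0],[0.6,0,0,0,0],[0.8,0,0,0,0],[1,0,0,0,0],[1,0,0,0,0],[1,0,0,0,0]]]'
python3 -c "
from h import *; go(591.5,-30,61,1.388)"
```

```text
time: 4.15
tool_pos: [592.2, -28.8, 61.4]
orientation: [-3.141, 0.0, 1.386]
force: [0.1, 0.4, 0.3]
grip_width: 85.3
grasp_force: 0.0
time: 4.95
tool_pos: [592.9, -28.5, 62.5]
orientation: [3.141, -0.0, 1.386]
force: [-0.4, 0.0, 6.0]
grip_width: 29.7
grasp_force: 35.9
t 4.95 pos [592.9 -28.5  62.5] rpy [ 3.141 -0.     1.386] w 29.7 F 35.9 | move [-0.0144 -0.0094  0.0128] twist -0.0006
```

```bash
python3 -m inch '[[[1,0,0,-0.05,0],[1,0,0,-0.2,0],[1,0,0,-0.4,0],[1,0,0,-0.6,0],[1,0.1,-0.1,-0.8,0],[1,0.3,-0.3,-0.9,0],[1,0.5,-0.5,-0.9,0],[1,0.7,-0.7,-0.9,0],[1,0.85,-0.85,-0.9,0],[1,1,-1,-0.9,0],[1,1,-1,-0.9,0]]]'
python3 -m inch '[[[1,0,-0.1,0,0],[1,0,-0.1,0,0],[1,0,-0.1,0,0]]]'
python3 - <<'E'
from h import *; go(592.6-109.2,-28.6+143.5,62.5,1.388)
from plant import read_camera
c=read_camera("top"); pickle.dump(c,open("pics/top1.pkl","wb")); cv2.imwrite("pics/t1.png",cv2.resize(c["color"][130:310,130:370,::-1],(800,600),interpolation=cv2.INTER_CUBIC))
E
```

```text
time: 6.05
tool_pos: [492.8, 115.4, 168.8]
orientation: [-3.138, -0.001, 1.393]
force: [0.1, 1.6, -3.5]
grip_width: 29.4
grasp_force: 35.2
time: 6.35
tool_pos: [484.7, 112.3, 169.5]
orientation: [-3.141, 0.001, 1.384]
force: [0.6, -0.6, -2.7]
grip_width: 30.2
grasp_force: 35.3
t 6.35 pos [484.7 112.3 169.5] rpy [-3.141e+00  1.000e-03  1.384e+00] w 30.2 F 35.3 | move [ 0.0203 -0.014   0.8916] twist -0.0012
```

View pics/t1.png

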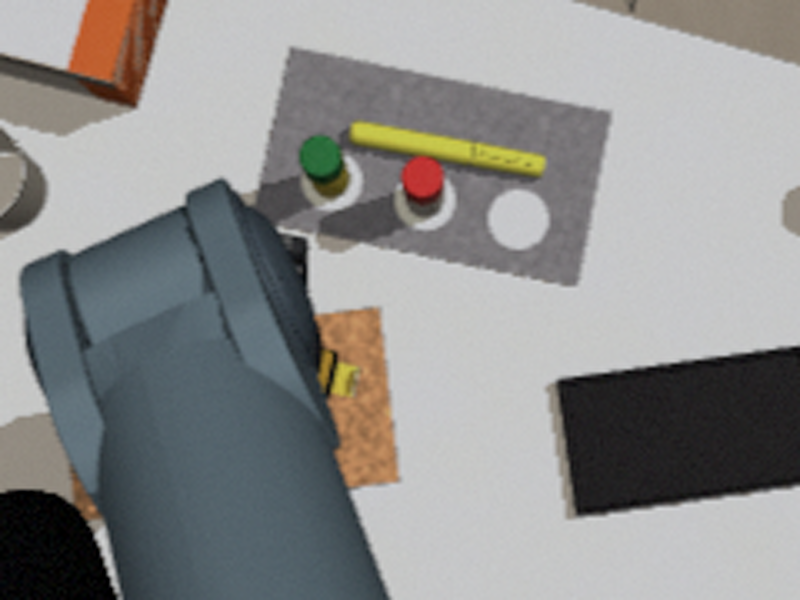

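The arm holds the tape over the cork (345,375). The red and green glues, the highlighter and the vacated spot (519,219) are undisturbed. Now I'll lower and release.

```bash
python3 -m inch '[[[1,0.01,0,0.2,0],[1,0.01,0,0.4,0],[1,0.01,0,0.6,0],[1,0.01,0,0.75,0],[1,0.01,0,0.83,0],[1,0.01,0,0.87,0],[1,0.01,0,0.89,0],[1,0.01,0,0.89,0],[1,0.01,0,0.89,0]]]'
python3 -c "
from h import *; go(484,112,62.5,1.388)"
python3 -m inch '[[[0.7,0,0,0,0],[0.55,0,0,0,0],[0.3,0,0,0,0],[0,0,0,0,0],[0,0,0,0,0],[0,0,0,0,0]]]'
python3 -c "
from h import *; go(484,112,170,1.388)"
```

```text
time: 7.3
tool_pos: [486.0, 114.9, 64.0]
orientation: [3.14, -0.001, 1.386]
force: [0.1, 0.1, -2.6]
grip_width: 29.5
grasp_force: 35.2
t 7.3 pos [486.  114.9  64. ] rpy [ 3.140e+00 -1.000e-03  1.386e+00] w 29.5 F 35.2 | move [-0.027  -0.0119  0.0122] twist -0.0007
time: 7.9
tool_pos: [485.3, 114.8, 63.3]
orientation: [3.141, -0.0, 1.386]
force: [-0.9, 0.5, -0.5]
grip_width: 85.6
grasp_force: 0.0
t 7.9 pos [485.3 114.8  63.3] rpy [ 3.141 -0.     1.386] w 85.6 F 0.0 | move [-0.0249 -0.0058 -0.8896] twist -0.0007
```

```bash
python3 -m inch '[[[0,0,0,-0.2,0],[0,0,0,-0.45,0],[0,0,0,-0.7,0],[0,-0.05,0.1,-0.85,0],[0,-0.15,0.3,-0.9,0],[0,-0.3,0.6,-0.9,0],[0,-0.45,0.9,-0.9,0],[0,-0.5,1,-0.9,0],[0,-0.5,1,-0.9,0],[0,-0.5,1,-0.9,0]]]'
python3 -c "
from h import *; go(604.7,31.5,80,1.388)"
```

```text
time: 8.9
tool_pos: [590.8, 34.9, 170.5]
orientation: [-3.139, -0.001, 1.387]
force: [-0.2, 0.8, -0.6]
grip_width: 85.8
grasp_force: 0.0
t 8.9 pos [590.8  34.9 170.5] rpy [-3.139e+00 -1.000e-03  1.387e+00] w 85.8 F 0.0 | move [-0.0071  0.1207  0.7543] twist -0.0004
```

```bash
python3 -m inch '[[[0,0,0.12,0,0],[0,0,0.12,0.1,0],[0,0,0.12,0.3,0],[0,0,0.12,0.5,0],[0,0,0.12,0.65,0],[0,0,0.12,0.74,0],[0,0,0.12,0.755,0],[0,0,0.12,0.755,0]]]'
python3 -c "
from h import *; go(604.7,31.5,80,1.388)"
python3 -m inch '[[[0.4,0,0,0,0],[0.4,0,0,0,0],[0.6,0,0,0,0],[0.6,0,0,0,0],[0.8,0,0,0,0],[1,0,0,0,0],[1,0,0,0,0],[1,0,0,0,0]]]' 25
python3 -c "
from h import *; go(478.6,180,80,1.388)"
```

```text
time: 9.7
tool_pos: [605.6, 31.8, 80.4]
orientation: [-3.141, -0.0, 1.387]
force: [0.4, -0.1, 0.5]
grip_width: 85.4
grasp_force: 0.0
t 9.7 pos [605.6  31.8  80.4] rpy [-3.141 -0.     1.387] w 85.4 F 0.0 | move [-0.0037 -0.007   0.0032] twist -0.0004
time: 10.5
tool_pos: [606.4, 31.1, 80.9]
orientation: [3.141, -0.0, 1.386]
force: [-1.0, -0.7, 3.2]
grip_width: 27.3
grasp_force: 24.6
t 10.5 pos [606.4  31.1  80.9] rpy [ 3.141 -0.     1.386] w 27.3 F 24.6 | move [ 1.0238 -1.2754  0.0072] twist -0.0007
```

```bash
python3 -m inch '[[[1,0,0,-0.05,0],[1,0,0,-0.2,0],[1,0,0,-0.4,0],[1,0,0,-0.6,0],[1,0.05,-0.1,-0.8,0],[1,0.2,-0.3,-0.9,0],[1,0.4,-0.5,-0.9,0],[1,0.6,-0.7,-0.9,0],[1,0.8,-0.85,-0.9,0],[1,1,-1,-0.9,0],[1,1,-1,-0.9,0]]]'
python3 -m inch '[[[1,0.01,-0.15,0,0],[1,0.02,-0.27,0,0],[1,0.02,-0.27,0.1,0],[1,0.02,-0.27,0.3,0],[1,0.02,-0.27,0.5,0],[1,0.02,-0.27,0.7,0],[1,0.02,-0.27,0.82,0],[1,0.02,-0.27,0.87,0],[1,0.02,-0.27,0.89,0],[1,0.02,-0.27,0.9,0],[1,0.02,-0.27,0.9,0]]]'
python3 -c "
from h import *; go(478.6,180,80,1.388)"
python3 -m inch '[[[0.7,0,0,0,0],[0.55,0,0,0,0],[0.3,0,0,0,0],[0,0,0,0,0],[0,0,0,0,0],[0,0,0,0,0]]]'
python3 -c "
from h import *; go(617,96.3,170,1.388)"
```

```text
time: 11.6
tool_pos: [507.1, 176.8, 188.7]
orientation: [-3.14, -0.003, 1.395]
force: [-0.3, 0.6, -0.5]
grip_width: 26.8
grasp_force: 24.7
time: 12.7
tool_pos: [479.7, 179.7, 81.3]
orientation: [3.14, -0.001, 1.386]
force: [-0.1, -0.4, 0.2]
grip_width: 27.3
grasp_force: 24.7
t 12.7 pos [479.7 179.7  81.3] rpy [ 3.140e+00 -1.000e-03  1.386e+00] w 27.3 F 24.7 | move [ 0.0005 -0.0098  0.0111] twist -0.0007
time: 13.3
tool_pos: [478.9, 179.4, 80.5]
orientation: [3.141, -0.0, 1.386]
force: [-0.5, -0.2, -0.9]
grip_width: 85.4
grasp_force: 0.0
t 13.3 pos [478.9 179.4  80.5] rpy [ 3.141 -0.     1.386] w 85.4 F 0.0 | move [-0.4688  1.2586 -0.7454] twist -0.0007
```

```bash
python3 -m inch '[[[0,0,0,-0.2,0],[0,0,0,-0.45,0],[0,0,0,-0.7,0],[0,-0.05,0.1,-0.85,0],[0,-0.15,0.3,-0.9,0],[0,-0.3,0.6,-0.9,0],[0,-0.45,0.9,-0.9,0],[0,-0.47,1,-0.9,0],[0,-0.47,1,-0.9,0]]]'
python3 -m inch '[[[0,0,0.15,0,0],[0,0,0.26,0,0],[0,0,0.26,0,0],[0,0,0.26,0,0]]]'
python3 -c "
from h import *; go(617,96.3,80,1.388)"
```

```text
time: 14.2
tool_pos: [588.1, 99.7, 188.1]
orientation: [3.141, -0.0, 1.381]
force: [-0.1, -0.5, -0.6]
grip_width: 85.4
grasp_force: 0.0
time: 14.6
tool_pos: [615.5, 97.9, 188.2]
orientation: [-3.14, -0.0, 1.388]
force: [0.0, 0.2, 0.1]
grip_width: 85.6
grasp_force: 0.0
t 14.6 pos [615.5  97.9 188.2] rpy [-3.14  -0.     1.388] w 85.6 F 0.0 | move [-0.0108  0.0163  0.9013] twist 0.0
```

```bash
python3 -m inch '[[[0,-0.01,0,0.2,0],[0,-0.01,0,0.4,0],[0,-0.01,0,0.6,0],[0,-0.01,0,0.78,0],[0,-0.01,0,0.87,0],[0,-0.01,0,0.9,0],[0,-0.01,0,0.9,0]]]'
python3 -c "
from h import *; go(617,96.3,80,1.388)"
python3 -m inch '[[[0.4,0,0,0,0],[0.4,0,0,0,0],[0.6,0,0,0,0],[0.6,0,0,0,0],[0.8,0,0,0,0],[1,0,0,0,0],[1,0,0,0,0],[1,0,0,0,0]]]' 25
python3 -c "
from h import *; go(477,229,80,1.388)"
```

```text
time: 15.3
tool_pos: [616.4, 95.5, 80.6]
orientation: [-3.141, -0.0, 1.387]
force: [-0.6, -0.6, -0.0]
grip_width: 85.6
grasp_force: 0.0
t 15.3 pos [616.4  95.5  80.6] rpy [-3.141 -0.     1.387] w 85.6 F 0.0 | move [0.0075 0.0035 0.005 ] twist -0.0004
time: 16.1
tool_pos: [617.3, 95.0, 81.0]
orientation: [3.141, -0.0, 1.386]
force: [-0.6, -0.2, 3.3]
grip_width: 27.1
grasp_force: 24.6
t 16.1 pos [617.3  95.   81. ] rpy [ 3.141 -0.     1.386] w 27.1 F 24.6 | move [ 0.8824 -1.3545  0.0072] twist -0.0007
```

```bash
python3 -m inch '[[[1,0,0,-0.05,0],[1,0,0,-0.2,0],[1,0,0,-0.4,0],[1,0,0,-0.6,0],[1,0.05,-0.1,-0.8,0],[1,0.2,-0.3,-0.9,0],[1,0.4,-0.5,-0.9,0],[1,0.6,-0.7,-0.9,0],[1,0.75,-0.85,-0.9,0],[1,0.88,-1,-0.9,0],[1,0.88,-1,-0.9,0]]]'
python3 -m inch '[[[1,0,-0.2,0,0],[1,0,-0.35,0,0],[1,0,-0.35,0.1,0],[1,0,-0.35,0.3,0],[1,0,-0.35,0.5,0],[1,0,-0.35,0.7,0],[1,0,-0.35,0.82,0],[1,0,-0.35,0.87,0],[1,0,-0.35,0.89,0],[1,0,-0.35,0.9,0],[1,0,-0.35,0.9,0]]]'
python3 -c "
from h import *; go(477,229,80,1.388)"
python3 -m inch '[[[0.7,0,0,0,0],[0.55,0,0,0,0],[0.3,0,0,0,0],[0,0,0,0,0],[0,0,0,0,0],[0,0,0,0,0]]]'
python3 -c "
from h import *; go(641,25,170,1.388)"
```

```text
time: 17.2
tool_pos: [515.3, 225.6, 189.9]
orientation: [-3.141, -0.002, 1.394]
force: [-0.0, 0.5, 0.4]
grip_width: 27.2
grasp_force: 24.7
time: 18.3
tool_pos: [477.9, 229.0, 81.4]
orientation: [3.14, -0.001, 1.386]
force: [0.5, -0.4, -0.6]
grip_width: 27.1
grasp_force: 24.7
t 18.3 pos [477.9 229.   81.4] rpy [ 3.140e+00 -1.000e-03  1.386e+00] w 27.1 F 24.7 | move [-0.001  -0.0076  0.0113] twist -0.0007
time: 18.9
tool_pos: [477.1, 228.5, 80.5]
orientation: [3.142, -0.0, 1.386]
force: [-0.5, -1.1, -0.1]
grip_width: 85.4
grasp_force: 0.0
t 18.9 pos [477.1 228.5  80.5] rpy [ 3.142 -0.     1.386] w 85.4 F 0.0 | move [-1.416   1.6544 -0.7455] twist -0.0007
```

```bash
python3 -m inch '[[[0,0,0,-0.2,0],[0,0,0,-0.45,0],[0,0,0,-0.7,0],[0,-0.05,0.05,-0.85,0],[0,-0.25,0.25,-0.9,0],[0,-0.5,0.5,-0.9,0],[0,-0.75,0.75,-0.9,0],[0,-0.95,0.95,-0.9,0],[0,-0.95,0.95,-0.9,0]]]'
python3 - <<'E'
from h import *; go(640,18,100,1.416)
from plant import read_camera
c=read_camera("top"); pickle.dump(c,open("pics/top2.pkl","wb")); cv2.imwrite("pics/t2.png",cv2.resize(c["color"][130:310,130:370,::-1],(800,600),interpolation=cv2.INTER_CUBIC))
E
```

```text
time: 19.8
tool_pos: [571.4, 87.9, 188.2]
orientation: [3.139, 0.003, 1.375]
force: [-0.3, -0.2, 0.1]
grip_width: 85.2
grasp_force: 0.0
t 19.8 pos [571.4  87.9 188.2] rpy [3.139e+00 3.000e-03 1.375e+00] w 85.2 F 0.0 | move [-0.4578  0.6726  0.738 ] twist -0.013
```

View pics/t2.png

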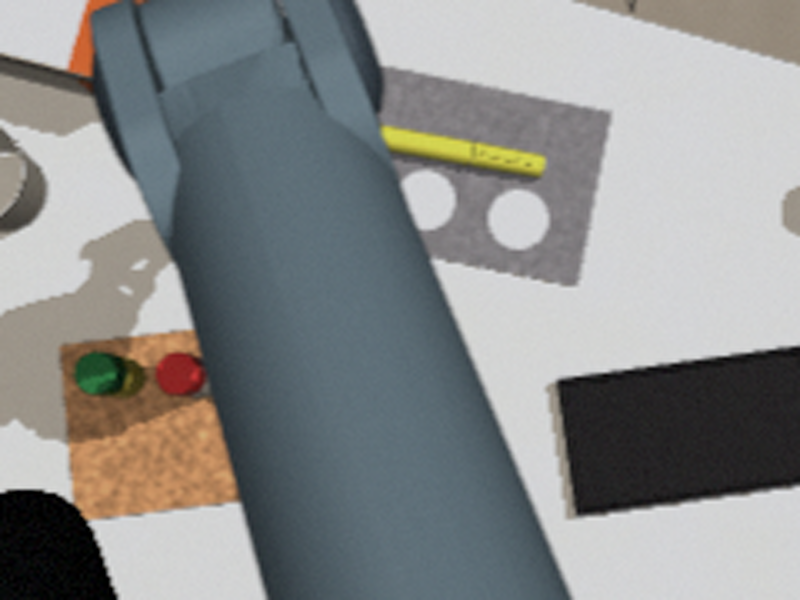

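The highlighter end is still at (545,165). The green (100,373) and red (180,373) glues stand on the cork. Continuing to the highlighter.

```bash
python3 -m inch '[[[0,-0.15,0.2,0.1,-0.01],[0,-0.3,0.4,0.3,-0.01],[0,-0.46,0.67,0.5,-0.01],[0.2,-0.46,0.67,0.7,-0.01],[0.4,-0.46,0.67,0.73,-0.01],[0.4,-0.46,0.67,0.73,-0.01],[0.4,-0.46,0.67,0.73,-0.01]]]'
python3 -c "
from h import *; go(640,18,32,1.416)"
```

```text
time: 20.55
tool_pos: [637.1, 29.1, 102.3]
orientation: [3.14, -0.002, 1.42]
force: [0.3, 0.9, 0.3]
grip_width: 51.2
grasp_force: 0.0
t 20.55 pos [637.1  29.1 102.3] rpy [ 3.14e+00 -2.00e-03  1.42e+00] w 51.2 F 0.0 | move [-0.089   0.037   0.5856] twist 0.0014
```

```bash
python3 -m inch '[[[0.4,-0.09,0.03,0,0],[0.4,-0.09,0.03,0.15,0],[0.4,-0.09,0.03,0.3,0],[0.4,-0.09,0.03,0.3,0]]]' 25
python3 -c "
from h import *; go(640,18,32,1.416)"
```

```text
time: 20.95
tool_pos: [635.5, 14.6, 60.7]
orientation: [-3.134, 0.002, 1.417]
force: [-0.6, -1.2, -0.3]
grip_width: 51.2
grasp_force: 0.0
t 20.95 pos [635.5  14.6  60.7] rpy [-3.134e+00  2.000e-03  1.417e+00] w 51.2 F 0.0 | move [0.0346 0.0346 0.2389] twist 0.0003
```

```bash
python3 -m inch '[[[0.4,0,0,0,0],[0.4,0,0,0,0],[0.4,0,0,0,0]]]'
python3 -c "
from h import *; go(640,18,32,1.416)"
```

```text
time: 21.25
tool_pos: [639.5, 15.7, 65.4]
orientation: [3.141, -0.001, 1.418]
force: [-0.1, -0.1, 0.9]
grip_width: 51.0
grasp_force: 0.0
t 21.25 pos [639.5  15.7  65.4] rpy [ 3.141e+00 -1.000e-03  1.418e+00] w 51.0 F 0.0 | move [0.0198 0.001  0.2785] twist 0.0005
```

```bash
python3 -m inch '[[[0.4,0.02,0,0.1,0],[0.4,0.02,0,0.2,0],[0.4,0.02,0,0.28,0],[0.4,0.02,0,0.28,0],[0.6,0.02,0,0.28,0],[0.7,0.02,0,0.28,0],[0.8,0.02,0,0.28,0],[1,0.02,0,0.28,0],[1,0.02,0,0.28,0],[1,0.02,0,0.28,0]]]' 25
python3 -c "
from h import *; go(640,18,32,1.416)"
```

```text
time: 22.25
tool_pos: [640.0, 17.6, 32.0]
orientation: [3.14, -0.0, 1.417]
force: [-0.1, 0.1, 3.0]
grip_width: 16.2
grasp_force: 26.7
t 22.25 pos [640.   17.6  32. ] rpy [ 3.14  -0.     1.417] w 16.2 F 26.7 | move [ 0.0031 -0.0002 -0.0002] twist 0.0004
```

```bash
python3 -m inch '[[[1,0,0,-0.1,0],[1,0,0,-0.3,0],[1,0,0,-0.5,0],[1,-0.1,-0.05,-0.65,0],[1,-0.3,-0.2,-0.65,-0.02],[1,-0.5,-0.38,-0.65,-0.04],[1,-0.7,-0.55,-0.65,-0.07],[1,-0.9,-0.7,-0.65,-0.1],[1,-0.9,-0.7,-0.65,-0.1]]]'
python3 -c "
from h import *; go(450.9,-153.6,100,1.731)"
```

```text
time: 23.15
tool_pos: [535.7, -81.2, 108.8]
orientation: [-3.136, 0.003, 1.726]
force: [0.2, 0.7, -1.1]
grip_width: 16.5
grasp_force: 26.3
t 23.15 pos [535.7 -81.2 108.8] rpy [-3.136e+00  3.000e-03  1.726e+00] w 16.5 F 26.3 | move [-0.4864 -0.7909  0.0788] twist -0.0015
```

```bash
python3 -m inch '[[[1,-0.12,-0.2,0,0],[1,-0.25,-0.4,0,0],[1,-0.37,-0.6,0,0],[1,-0.48,-0.78,0,0],[1,-0.48,-0.78,0.1,0],[1,-0.48,-0.78,0.1,0],[1,-0.48,-0.78,0.1,0]]]'
python3 - <<'E'
from h import *; go(450.9,-153.6,33,1.731)
from plant import read_camera
c=read_camera("top"); cv2.imwrite("pics/t3.png",cv2.resize(c["color"][130:310,150:390,::-1],(800,600),interpolation=cv2.INTER_CUBIC))
E
```

```text
time: 23.85
tool_pos: [457.7, -146.7, 97.4]
orientation: [3.141, -0.001, 1.733]
force: [0.0, -0.3, -0.4]
grip_width: 16.2
grasp_force: 26.3
t 23.85 pos [ 457.7 -146.7   97.4] rpy [ 3.141e+00 -1.000e-03  1.733e+00] w 16.2 F 26.3 | move [-0.0479 -0.0659  0.5369] twist 0.0007
```

View pics/t3.png

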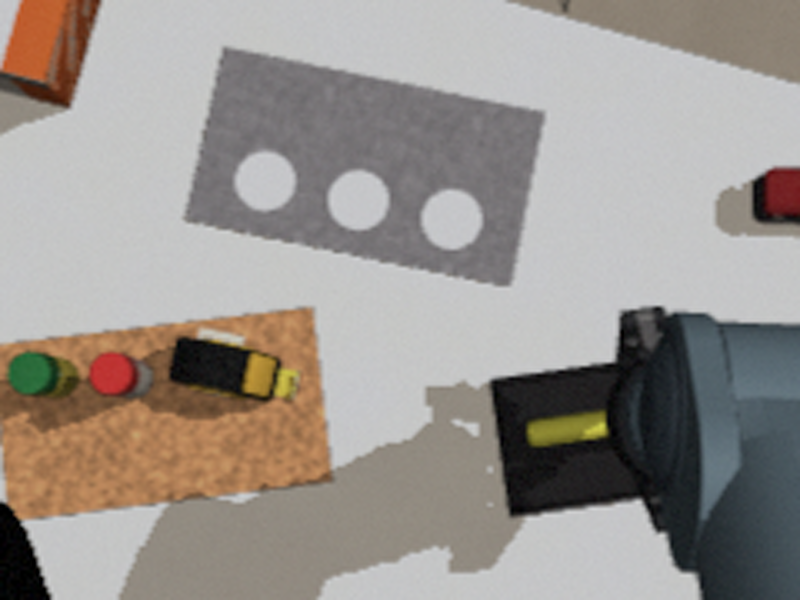

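All three stand upright on the cork (green 35,373; red 115,373; tape 225,367). The highlighter is held over the tray (570,428), and the spots are at (265,181), (358,200) and (452,219). Now I'll lower it.

```bash
python3 -m inch '[[[1,-0.05,-0.065,0,0],[1,-0.05,-0.065,0.15,0],[1,-0.05,-0.065,0.3,0],[1,-0.05,-0.065,0.42,0],[1,-0.05,-0.065,0.5,0],[1,-0.05,-0.065,0.53,0],[1,-0.05,-0.065,0.53,0],[1,-0.05,-0.065,0.53,0]]]'
python3 - <<'E'
from h import *; go(450.9,-153.6,33,1.731)
c=load("top2"); p=(np.array([(265,181),(358,200),(452,219)])+.5)/(800/240)-.5+[150,130]
print(ray(c,p,3))
E
```

```text
time: 24.7
tool_pos: [450.5, -155.2, 34.0]
orientation: [3.141, 0.0, 1.732]
force: [-0.8, 0.5, -0.1]
grip_width: 16.4
grasp_force: 26.3
t 24.7 pos [ 450.5 -155.2   34. ] rpy [3.141 0.    1.732] w 16.4 F 26.3 | move [0.013  0.0055 0.0085] twist 0.0002
[[617.36124492  96.86814934   3.        ]
 [605.49424206  32.19755089   3.        ]
 [593.6465157  -33.14385603   3.        ]]
```

```bash
python3 -m inch '[[[1,0.01,0.005,0.008,0],[1,0.01,0.005,0.008,0],[0.75,0.01,0.005,0.008,0],[0.65,0.01,0.005,0.008,0],[0.6,0.01,0.005,0.008,0],[0.6,0.01,0.005,0.008,0],[0.6,0.01,0.005,-0.1,0],[0.6,0.01,0.005,-0.3,0],[0.4,0.01,0.005,-0.6,0],[0.1,0.01,0.005,-0.9,0],[0,0.01,0.005,-1,0],[0,0.01,0.005,-1,0]]]'
python3 -c "
from h import *; go(485.3,114.8,170,1.386)"
```

```text
time: 25.9
tool_pos: [452.2, -154.6, 156.4]
orientation: [3.137, 0.004, 1.731]
force: [0.5, 0.6, 0.0]
grip_width: 85.3
grasp_force: 0.0
t 25.9 pos [ 452.2 -154.6  156.4] rpy [3.137 0.004 1.731] w 85.3 F 0.0 | move [ 2.1717  0.6317 -0.1179] twist 0.1099
```

```bash
python3 -m inch '[[[0,0.3,0.08,-0.05,0.02],[0,0.6,0.16,-0.1,0.05],[0,0.85,0.25,-0.1,0.08],[0,1,0.3,-0.1,0.11],[0,1,0.3,-0.1,0.11]]]'
python3 - <<'E'
from h import *; go(485.3,114.8,100,1.386)
from plant import read_camera
c=read_camera("top"); pickle.dump(c,open("pics/top4.pkl","wb")); cv2.imwrite("pics/t4.png",cv2.resize(c["color"][130:310,150:390,::-1],(800,600),interpolation=cv2.INTER_CUBIC))
E
```

```text
time: 26.4
tool_pos: [465.7, -26.0, 164.4]
orientation: [-3.139, -0.001, 1.392]
force: [-0.9, -0.2, 0.0]
grip_width: 85.6
grasp_force: 0.0
t 26.4 pos [465.7 -26.  164.4] rpy [-3.139e+00 -1.000e-03  1.392e+00] w 85.6 F 0.0 | move [ 1.1828 -0.046   0.5387] twist 0.002
```

View pics/t4.png

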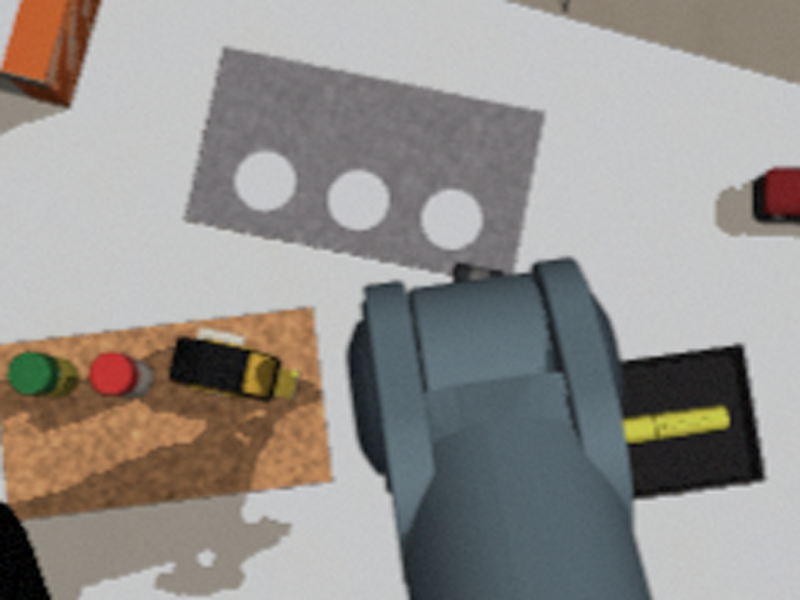

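The highlighter lies in the tray, with its right end at (729,416). I'll check that numerically while moving over the tape.

```bash
python3 -m inch '[[[0,0.25,0,0,0],[0,0.5,0,0,0],[0,0.75,0,0,0],[0,1,0,0,0],[0,1,0,0,0],[0,1,0,0,0]]]'
python3 - <<'E'
from h import *; go(485.3,114.8,63,1.386)
c=load("top4"); y=.16; R=np.array([[np.cos(y),-np.sin(y)],[np.sin(y),np.cos(y)]])
for q,z in [((729,417),14),((630,432),14)]:
    p=ray(c,(np.array(q)+.5)/(800/240)-.5+[150,130],z)[0,:2]; print((p-[450.9,-153.6])@R)
E
```

```text
time: 27.05
tool_pos: [488.1, 86.9, 164.7]
orientation: [-3.14, 0.001, 1.387]
force: [0.5, -1.6, -0.4]
grip_width: 85.4
grasp_force: 0.0
t 27.05 pos [488.1  86.9 164.7] rpy [-3.140e+00  1.000e-03  1.387e+00] w 85.4 F 0.0 | move [ 0.225  -0.064   0.8469] twist 0.0002
[ -1.22344231 -69.70671728]
[-1.76295668 -1.5427362 ]
```

```bash
python3 -m inch '[[[0,0.12,-0.03,0,0],[0,0.22,-0.06,0,0],[0,0.22,-0.06,0.1,0],[0,0.22,-0.06,0.3,0],[0,0.22,-0.06,0.5,0],[0,0.22,-0.06,0.7,0],[0,0.22,-0.06,0.8,0],[0,0.22,-0.06,0.84,0],[0,0.22,-0.06,0.84,0]]]' 35
python3 -c "
from h import *; go(485.3,114.8,63,1.386)"
python3 -m inch '[[[0.4,0,0,0,0],[0.4,0,0,0,0],[0.6,0,0,0,0],[0.6,0,0,0,0],[0.8,0,0,0,0],[1,0,0,0,0],[1,0,0,0,0],[1,0,0,0,0]]]'
python3 -c "
from h import *; go(592.9,-28.5,63,1.386)"
```

```text
time: 27.95
tool_pos: [486.1, 115.0, 64.3]
orientation: [-3.14, 0.001, 1.386]
force: [0.0, 0.6, -0.3]
grip_width: 85.5
grasp_force: 0.0
t 27.95 pos [486.1 115.   64.3] rpy [-3.140e+00  1.000e-03  1.386e+00] w 85.5 F 0.0 | move [-0.0026 -0.0065  0.0109] twist -0.0001
time: 28.75
tool_pos: [486.6, 115.6, 65.5]
orientation: [3.141, 0.0, 1.386]
force: [-1.2, -0.5, 5.1]
grip_width: 29.2
grasp_force: 37.0
t 28.75 pos [486.6 115.6  65.5] rpy [3.141 0.    1.386] w 29.2 F 37.0 | move [-1.0176  1.0912  0.0214] twist -0.0
```

```bash
python3 -m inch '[[[1,0,0,-0.05,0],[1,0,0,-0.2,0],[1,0,0,-0.4,0],[1,0,0,-0.6,0],[1,-0.1,0.1,-0.8,0],[1,-0.3,0.3,-0.9,0],[1,-0.5,0.5,-0.9,0],[1,-0.7,0.7,-0.9,0],[1,-0.85,0.85,-0.9,0],[1,-1,1,-0.9,0],[1,-1,1,-0.9,0]]]'
python3 -m inch '[[[1,-0.01,0.09,0,0],[1,-0.01,0.09,0,0],[1,-0.01,0.09,0.2,0],[1,-0.01,0.09,0.4,0],[1,-0.01,0.09,0.6,0],[1,-0.01,0.09,0.75,0],[1,-0.01,0.09,0.83,0],[1,-0.01,0.09,0.86,0],[1,-0.01,0.09,0.86,0],[1,-0.01,0.09,0.86,0]]]'
python3 -c "
from h import *; go(592.9,-28.5,64.5,1.386)"
```

```text
time: 29.85
tool_pos: [583.5, -30.5, 171.9]
orientation: [3.141, 0.002, 1.378]
force: [-0.0, -1.2, -1.8]
grip_width: 29.3
grasp_force: 36.1
time: 30.85
tool_pos: [593.8, -27.6, 70.8]
orientation: [3.139, -0.0, 1.386]
force: [-0.8, -0.4, -2.7]
grip_width: 29.5
grasp_force: 36.2
t 30.85 pos [593.8 -27.6  70.8] rpy [ 3.139 -0.     1.386] w 29.5 F 36.2 | move [-0.0092 -0.0064  0.0527] twist -0.0001
```

```bash
python3 -m inch '[[[1,-0.009,-0.006,0.02,0],[1,-0.009,-0.006,0.035,0],[1,-0.009,-0.006,0.045,0],[1,-0.009,-0.006,0.045,0]]]'
python3 -c "
from h import *; go(592.9,-28.5,64.5,1.386)"
python3 -m inch '[[[0.7,0,0,0,0],[0.55,0,0,0,0],[0.3,0,0,0,0],[0,0,0,0,0],[0,0,0,0,0],[0,0,0,0,0],[0,0,0,-0.2,0],[0,0,0,-0.5,0],[0,0,0,-0.8,0],[0,0,0,-1,0],[0,0,0,-1,0]]]'
python3 -c "
from h import *; go(479,179.5,80,1.386)"
```

```text
time: 31.25
tool_pos: [592.2, -29.0, 65.6]
orientation: [3.141, 0.001, 1.385]
force: [-2.9, -0.6, 4.5]
grip_width: 29.3
grasp_force: 37.0
t 31.25 pos [592.2 -29.   65.6] rpy [3.141e+00 1.000e-03 1.385e+00] w 29.3 F 37.0 | move [0.0052 0.0047 0.0088] twist -0.0002
time: 32.35
tool_pos: [595.2, -28.2, 189.0]
orientation: [3.132, -0.001, 1.386]
force: [0.8, 0.1, 0.7]
grip_width: 85.3
grasp_force: 0.0
t 32.35 pos [595.2 -28.2 189. ] rpy [ 3.132e+00 -1.000e-03  1.386e+00] w 85.3 F 0.0 | move [ 1.5222 -1.2781  0.8989] twist -0.0
```

```bash
python3 -m inch '[[[0,0.25,-0.2,0,0],[0,0.5,-0.45,0,0],[0,0.75,-0.7,0,0],[0,1,-0.9,0,0],[0,1,-0.9,0,0]]]'
python3 -m inch '[[[0,0.25,-0.2,0,0],[0,0.5,-0.4,0,0],[0,0.5,-0.4,0,0],[0,0.5,-0.4,0,0],[0,0.5,-0.4,0,0]]]'
python3 -c "
from h import *; go(479,179.5,80.5,1.386)"
```

```text
time: 32.85
tool_pos: [503.5, 115.9, 183.6]
orientation: [-3.138, -0.002, 1.397]
force: [-0.4, 0.8, 0.2]
grip_width: 85.6
grasp_force: 0.0
time: 33.35
tool_pos: [472.1, 175.4, 183.7]
orientation: [-3.141, 0.001, 1.384]
force: [0.2, -0.4, -0.6]
grip_width: 85.1
grasp_force: 0.0
t 33.35 pos [472.1 175.4 183.7] rpy [-3.141e+00  1.000e-03  1.384e+00] w 85.1 F 0.0 | move [0.0455 0.0505 0.8597] twist -0.0007
```

```bash
python3 -m inch '[[[0,0.04,0.045,0,0],[0,0.04,0.045,0.2,0],[0,0.04,0.045,0.4,0],[0,0.04,0.045,0.6,0],[0,0.04,0.045,0.75,0],[0,0.04,0.045,0.83,0],[0,0.04,0.045,0.85,0],[0,0.04,0.045,0.85,0],[0,0.04,0.045,0.85,0]]]' 25
python3 -c "
from h import *; go(479,179.5,80.5,1.386)"
python3 -m inch '[[[0.4,0,0,0,0],[0.4,0,0,0,0],[0.6,0,0,0,0],[0.6,0,0,0,0],[0.8,0,0,0,0],[1,0,0,0,0],[1,0,0,0,0],[1,0,0,0,0]]]'
python3 -c "
from h import *; go(606,31.5,80.5,1.386)"
```

```text
time: 34.25
tool_pos: [478.9, 181.0, 83.2]
orientation: [3.14, -0.001, 1.385]
force: [0.6, 0.0, -0.7]
grip_width: 85.2
grasp_force: 0.0
t 34.25 pos [478.9 181.   83.2] rpy [ 3.140e+00 -1.000e-03  1.385e+00] w 85.2 F 0.0 | move [-0.0119  0.0034  0.0227] twist -0.0002
time: 35.05
tool_pos: [477.9, 180.8, 82.5]
orientation: [3.141, -0.0, 1.386]
force: [-0.8, 0.7, 1.9]
grip_width: 27.2
grasp_force: 24.4
t 35.05 pos [477.9 180.8  82.5] rpy [ 3.141 -0.     1.386] w 27.2 F 24.4 | move [-1.0264  1.2779  0.0166] twist -0.0
```

```bash
python3 -m inch '[[[1,0,0,-0.05,0],[1,0,0,-0.2,0],[1,0,0,-0.4,0],[1,0,0,-0.6,0],[1,-0.05,0.1,-0.8,0],[1,-0.2,0.3,-0.9,0],[1,-0.4,0.5,-0.9,0],[1,-0.6,0.7,-0.9,0],[1,-0.8,0.85,-0.9,0],[1,-1,1,-0.9,0],[1,-1,1,-0.9,0]]]'
python3 -m inch '[[[1,-0.018,0.15,0,0],[1,-0.018,0.275,0,0],[1,-0.018,0.275,0.1,0],[1,-0.018,0.275,0.3,0],[1,-0.018,0.275,0.5,0],[1,-0.018,0.275,0.7,0],[1,-0.018,0.275,0.82,0],[1,-0.018,0.275,0.86,0],[1,-0.018,0.275,0.87,0],[1,-0.018,0.275,0.87,0],[1,-0.018,0.275,0.87,0]]]'
python3 -c "
from h import *; go(606,32.5,82,1.386)"
```

```text
time: 36.15
tool_pos: [575.5, 34.0, 189.9]
orientation: [3.14, 0.003, 1.377]
force: [0.8, -1.6, -1.2]
grip_width: 27.0
grasp_force: 24.6
time: 37.25
tool_pos: [606.8, 32.8, 87.3]
orientation: [3.139, -0.001, 1.386]
force: [0.2, -0.2, 0.6]
grip_width: 26.7
grasp_force: 24.7
t 37.25 pos [606.8  32.8  87.3] rpy [ 3.139e+00 -1.000e-03  1.386e+00] w 26.7 F 24.7 | move [-0.0034 -0.0062  0.0437] twist -0.0
```

```bash
python3 -m inch '[[[1,0,0,0.02,0],[1,0,0,0.033,0],[1,0,0,0.04,0],[1,0,0,0.04,0]]]'
python3 -c "
from h import *; go(606,32.5,82,1.386)"
python3 -m inch '[[[0.7,0,0,0,0],[0.55,0,0,0,0],[0.3,0,0,0,0],[0,0,0,0,0],[0,0,0,0,0],[0,0,0,0,0],[0,0,0,-0.2,0],[0,0,0,-0.5,0],[0,0,0,-0.8,0],[0,0,0,-0.85,0],[0,0,0,-0.85,0]]]'
python3 -c "
from h import *; go(477.5,228.8,80,1.386)"
```

```text
time: 37.65
tool_pos: [606.5, 32.7, 82.5]
orientation: [3.14, 0.0, 1.386]
force: [-1.0, 0.5, 5.2]
grip_width: 27.0
grasp_force: 24.7
t 37.65 pos [606.5  32.7  82.5] rpy [3.14  0.    1.386] w 27.0 F 24.7 | move [-0.002  -0.0037  0.0038] twist -0.0001
time: 38.75
tool_pos: [606.9, 32.8, 184.9]
orientation: [3.138, -0.001, 1.386]
force: [-0.1, -0.4, -0.6]
grip_width: 85.8
grasp_force: 0.0
t 38.75 pos [606.9  32.8 184.9] rpy [ 3.138e+00 -1.000e-03  1.386e+00] w 85.8 F 0.0 | move [ 1.407  -1.3638  0.8701] twist -0.0
```

```bash
python3 -m inch '[[[0,0.25,-0.2,0,0],[0,0.5,-0.45,0,0],[0,0.75,-0.7,0,0],[0,1,-1,0,0],[0,1,-1,0,0]]]'
python3 -m inch '[[[0,0.2,-0.18,0,0],[0,0.4,-0.36,0,0],[0,0.4,-0.36,0,0],[0,0.4,-0.36,0,0],[0,0.4,-0.36,0,0],[0,0.4,-0.36,0,0]]]'
python3 - <<'E'
from h import *; go(477.5,228.8,80.5,1.386)
from plant import read_camera
c=read_camera("top"); pickle.dump(c,open("pics/top5.pkl","wb")); cv2.imwrite("pics/t5.png",cv2.resize(c["color"][130:310,150:390,::-1],(800,600),interpolation=cv2.INTER_CUBIC))
E
```

```text
time: 39.25
tool_pos: [503.0, 179.6, 181.3]
orientation: [-3.135, -0.001, 1.399]
force: [-0.2, 0.4, 0.4]
grip_width: 85.4
grasp_force: 0.0
time: 39.85
tool_pos: [476.9, 225.8, 182.4]
orientation: [-3.141, 0.001, 1.383]
force: [-0.3, 0.2, -0.1]
grip_width: 85.4
grasp_force: 0.0
t 39.85 pos [476.9 225.8 182.4] rpy [-3.141e+00  1.000e-03  1.383e+00] w 85.4 F 0.0 | move [0.0266 0.0012 0.8489] twist -0.001
```

View pics/t5.png

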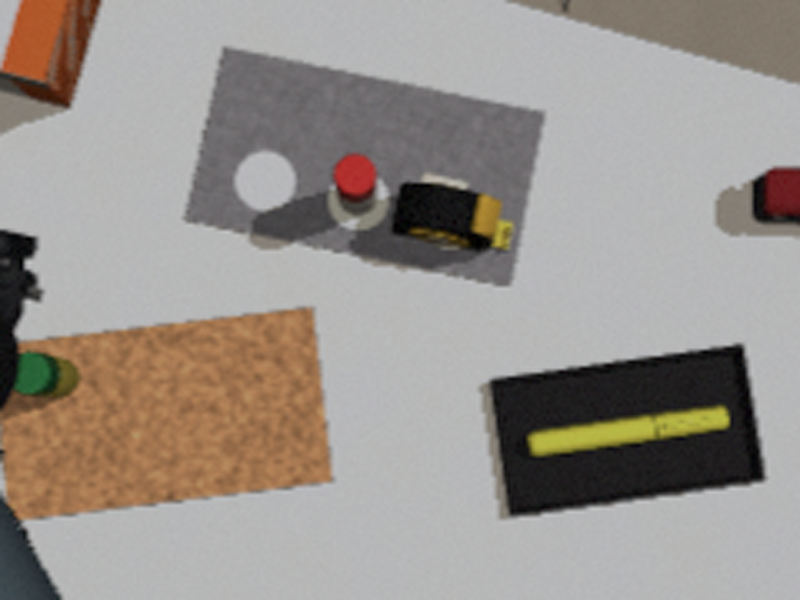

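The red glue (355,177) and the tape (447,215) are back on their spots. The highlighter is centred in the tray (628,432). Next is the green glue at (38,373).

```bash
python3 -m inch '[[[0,0.02,0,0,0],[0,0.02,0,0.2,0],[0,0.02,0,0.4,0],[0,0.02,0,0.6,0],[0,0.02,0,0.75,0],[0,0.02,0,0.83,0],[0,0.02,0,0.85,0],[0,0.02,0,0.85,0],[0,0.02,0,0.85,0]]]' 25
python3 -c "
from h import *; go(477.5,228.8,80.5,1.386)"
python3 -m inch '[[[0.4,0,0,0,0],[0.4,0,0,0,0],[0.6,0,0,0,0],[0.6,0,0,0,0],[0.8,0,0,0,0],[1,0,0,0,0],[1,0,0,0,0],[1,0,0,0,0]]]'
python3 -c "
from h import *; go(617.6,95.5,80.5,1.386)"
```

```text
time: 40.8
tool_pos: [477.5, 230.5, 82.1]
orientation: [3.14, -0.001, 1.386]
force: [0.4, 0.5, 0.4]
grip_width: 85.6
grasp_force: 0.0
t 40.8 pos [477.5 230.5  82.1] rpy [ 3.140e+00 -1.000e-03  1.386e+00] w 85.6 F 0.0 | move [-0.014   0.0024  0.0133] twist -0.0001
time: 41.6
tool_pos: [476.7, 230.1, 81.2]
orientation: [3.141, -0.0, 1.386]
force: [-0.0, -0.9, 0.6]
grip_width: 27.5
grasp_force: 24.4
t 41.6 pos [476.7 230.1  81.2] rpy [ 3.141 -0.     1.386] w 27.5 F 24.4 | move [-0.8866  1.3601  0.0063] twist -0.0
```

```bash
python3 -m inch '[[[1,0,0,-0.05,0],[1,0,0,-0.2,0],[1,0,0,-0.4,0],[1,0,0,-0.6,0],[1,-0.05,0.1,-0.8,0],[1,-0.2,0.3,-0.9,0],[1,-0.4,0.5,-0.9,0],[1,-0.6,0.7,-0.9,0],[1,-0.75,0.85,-0.9,0],[1,-0.87,1,-0.9,0],[1,-0.87,1,-0.9,0]]]'
python3 -m inch '[[[1,-0.005,0.2,0,0],[1,-0.005,0.355,0,0],[1,-0.005,0.355,0.1,0],[1,-0.005,0.355,0.3,0],[1,-0.005,0.355,0.5,0],[1,-0.005,0.355,0.7,0],[1,-0.005,0.355,0.82,0],[1,-0.005,0.355,0.86,0],[1,-0.005,0.355,0.87,0],[1,-0.005,0.355,0.87,0],[1,-0.005,0.355,0.87,0]]]'
python3 -c "
from h import *; go(617.8,97,81,1.386)"
```

```text
time: 42.7
tool_pos: [577.6, 100.4, 188.9]
orientation: [3.14, 0.002, 1.379]
force: [0.7, -0.8, 0.2]
grip_width: 27.4
grasp_force: 24.6
time: 43.8
tool_pos: [618.2, 97.3, 86.1]
orientation: [3.139, -0.001, 1.386]
force: [0.2, 0.7, 0.0]
grip_width: 27.2
grasp_force: 24.7
t 43.8 pos [618.2  97.3  86.1] rpy [ 3.139e+00 -1.000e-03  1.386e+00] w 27.2 F 24.7 | move [-0.0031 -0.0027  0.0425] twist -0.0001
```

```bash
python3 -m inch '[[[1,0,0,0.02,0],[1,0,0,0.033,0],[1,0,0,0.038,0],[1,0,0,0.038,0]]]'
python3 -m inch '[[[0.7,0,0,0,0],[0.55,0,0,0,0],[0.3,0,0,0,0],[0,0,0,0,0],[0,0,0,0,0],[0,0,0,0,0],[0,0,0,-0.2,0],[0,0,0,-0.5,0],[0,0,0,-0.8,0],[0,0,0,-1,0],[0,0,0,-1,0]]]'
python3 -m inch '[[[0,0,-0.3,0,0],[0,0,-0.6,0,0],[0,0,-0.9,0,0],[0,0,-1,0,0],[0,0,-1,0,0]]]'
python3 -m inch '[[[0,-0.2,-0.2,0,0],[0,-0.5,-0.3,0,0],[0,-0.8,-0.3,0,0],[0,-1,-0.3,0,0],[0,-1,-0.3,0,0],[0,-1,-0.3,0,0],[0,-1,-0.3,0,0],[0,-1,-0.3,0,0]]]'
python3 - <<'E'
from h import *; go(450,0,200,1.386)
from plant import read_camera
c=read_camera("top"); pickle.dump(c,open("pics/top6.pkl","wb")); cv2.imwrite("pics/t6.png",cv2.resize(c["color"][140:220,200:320,::-1],(720,480),interpolation=cv2.INTER_CUBIC))
c=read_camera("scene"); cv2.imwrite("pics/s6.png",cv2.resize(c["color"][130:270,180:360,::-1],(720,560),interpolation=cv2.INTER_CUBIC))
E
```

```text
time: 44.2
tool_pos: [617.8, 97.0, 81.3]
orientation: [3.14, -0.0, 1.386]
force: [-0.1, -1.2, 4.8]
grip_width: 27.3
grasp_force: 24.6
time: 45.3
tool_pos: [620.2, 98.1, 205.1]
orientation: [3.133, -0.003, 1.386]
force: [0.6, 0.1, 0.5]
grip_width: 85.1
grasp_force: 0.0
time: 45.8
tool_pos: [496.9, 119.2, 199.1]
orientation: [-3.14, 0.002, 1.388]
force: [-0.1, 0.0, 0.2]
grip_width: 85.6
grasp_force: 0.0
time: 46.6
tool_pos: [442.5, 8.9, 200.2]
orientation: [3.141, -0.001, 1.388]
force: [-0.0, -0.5, -0.0]
grip_width: 85.4
grasp_force: 0.0
t 46.6 pos [442.5   8.9 200.2] rpy [ 3.141e+00 -1.000e-03  1.388e+00] w 85.4 F 0.0 | move [-0.0616  0.0752  0.002 ] twist 0.0007
```

View pics/t6.png

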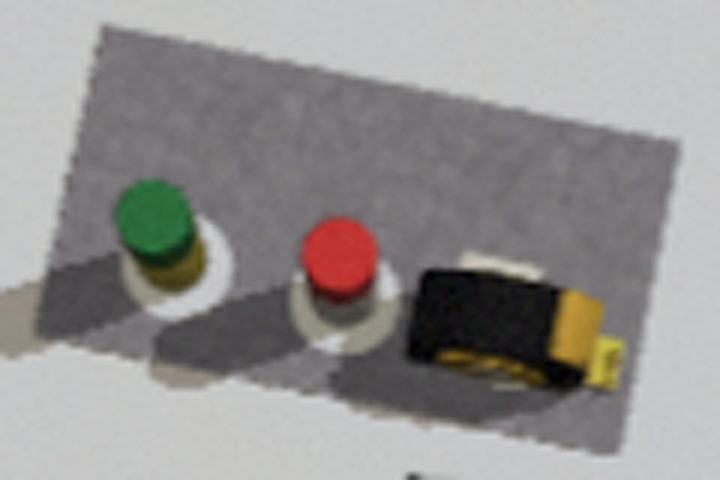

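View pics/s6.png

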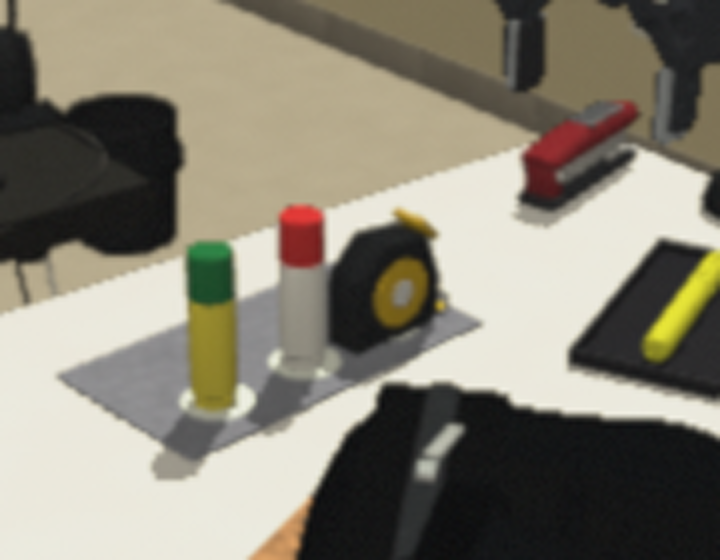

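The pictures match the start within about 4 crop pixels (roughly 1.5 mm): green cap (154,218), red cap (339,258), tape unchanged. All three stand upright and clear of the gripper, and the highlighter is in the tray. I'll hand in.

```bash
python3 -c "
from plant import job_done; print(job_done())"
```

```text
the job is handed in; nothing more can be done
None
```

The job is handed in (no verdict came back): the highlighter lies within about 2 mm of the tray's centre, and by the last pictures both glue sticks and the tape measure stand upright within about 2 mm of their starting spots, at about 47 s.

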